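Seat the grating disc on its drive base

TASK

The grating disc of the vegetable grater is resting high on its spindle because the notch in its rim is not over the steel key of the drive base. With a fingertip, push the upright tab on the disc to turn the disc until the notch is over the key, then press the disc straight down on its hub until it is fully home, and move clear. Only push and press: do not pinch the tab, do not lift the disc, and leave the onion, garlic and spice jar where they stand.

Things in the scene. Friction and masses are not known exactly. Their poses are not given: they have to be found in the camera images.
- base: round white drive base of the grater, 200 mm diameter, 55 mm high, with a dark top plate, fixed to the worktop; origin at the centre of its underside, on the vertical spindle axis; its -x axis points to its front, where the switch and the key are
- key_top (a point): top of the steel locating key at the base's front, 70 mm from the spindle axis, 67 mm above the worktop: a radial round-topped rib 10 mm wide, 61 to 89 mm from the axis, hidden under the disc's rim as far as 75 mm. Outside the rim it carries an upright post, 14 mm wide, 80 to 91 mm from the axis, up to 74 mm above the worktop, which stays visible
- notch (a point): notch in the rim of the steel grating disc (150 mm diameter, 5 mm thick, about 0.2 kg): 18 mm wide, open to the rim, 17 mm deep. This point: middle of its width, 70 mm from the axis, at the disc's underside. It is over the key when within about 4 mm horizontally of key_top; elsewhere the disc cannot go down
- tab_top (a point): top centre of the grey upright tab on the disc, 50 mm from the axis, straight across the axis from the notch; 28 mm long radially, 14 mm thick in the direction of turning, its top 24 mm above the disc's upper face. Pushed sideways (about 1 N) it turns the disc about the spindle axis, either way without limit; the disc stays where it is left
- hub_top (a point): top centre of the grey round hub of the disc (38 mm diameter), on the axis, 14 mm above the disc's upper face; the place to press
- disc (a joint): height of the disc above fully home, m: 0 home, about 0.0105 at the start (just above the key), grows upwards. It fits snugly on the spindle: it keeps its height by itself and goes down under a press of about 3 to 4 N once the notch is over the key
- tab_face_l: ribbed plate on one broad side of the tab, the counterclockwise side seen from above; origin on the spindle axis at the disc's underside, x axis towards the tab. Squeezing this and tab_face_r at once counts as pinching
- tab_face_r: ribbed plate on the other broad side of the tab (clockwise side); same origin and axes as tab_face_l
- onion: brown onion, 68 mm across, 64 mm high, standing loose beside the base; origin at its underside
- garlic: garlic bulb, 45 mm across, 40 mm high, standing loose beside the base; origin at its underside
- cumin_jar: spice jar, 45 mm diameter, 109 mm high, standing loose beside the base; origin at the centre of its underside

How it is judged:
By the outcome, as a careful person would: the job done as asked, in the order asked, and still so for the second after the job is handed in, with the robot touching nothing.
It also fails if it takes over 45 s, if anything falls off the work surface, if the arm or the gripper's body presses on something with over 40 N, if the wrist force passes 120 N, or if a joint passes its speed limit or range.

ROBOT

A 7-joint arm with a two-finger parallel gripper is mounted at the origin on a cart in front of the work surface, level with it; the furniture and walls round the work are solid. World frame = base frame: x ahead of the robot, y to its left, z up, the work surface at z = 0. Lengths are in m, angles in rad, forces in N, time in s.
With the tool pointing down it reaches from about 0.4 to 0.875 m from the base axis. Payload 19.3 kg.
Tool frame: the origin (TCP) lies midway between the tips of the shut fingers; the grasp point (between the pads) lies 19 mm behind it; z points along the fingers, y is the line along which they close (so a half turn about z gives the same grasp; the last joint's range is limited). The gripper opens to 85 mm and grips with 20 to 120 N. Pads are 22 mm wide; open, the fingers measure 114 mm over their backs; the gripper's body (76 mm by 85 mm) begins 54 mm behind the grasp point. The pads swing forward as they close: fully open they stand 13 mm farther back than shut.
Start: joints at [1.219, 0.521, -0.036, 1.599, 0.021, 1.021, -0.113], TCP at [0.174, -0.6, 0.231] pointing down, gripper open.
Joint ranges: [-2.91, 2.91], [-0.3, 2.13], [-1.5, 1.42], [0.17, 2.43], [-1.26, 4.41], [0.16, 1.93], [-2.52, 2.52]. Speed limits (rad/s): [1.89, 1.89, 2.39, 2.39, 3.01, 3.01, 3.01].

INTERFACE

Orientations are given as [roll, pitch, yaw] about the fixed x, y, z axes, in that order (R = Rz(yaw) Ry(pitch) Rx(roll)).
In Python, from workcell import bot gives the robot as it stands.
- The arm moves only by the tool move_arm, never from a script. Its argument "moves" is a list that holds one entry, the list of rows, each a list of 7 numbers: the opening, from 0 (shut) to 1 (fully open), then the shift along the tool's x, y, z in units of 1000 mm (1.0 is 1000 mm), then the turn, a rotation vector about the tool's x, y, z in units of 2 pi rad (1.0 is 2 pi rad). A call has 1 to 5 rows; each row is the pose to reach, as a shift and turn from the pose commanded when the call began, along the tool's axes at that moment, turning the shorter way round; what a row does not reach only later rows make up. A row lasts 1/10 s, in which the tool goes at most 50 mm and 8.59 degrees, less where a joint would pass 70% of its speed; a pose out of reach is approached as far as the arm can. A call with a number of a shift or a turn outside -1 to 1 is refused whole. A call with a gripper value outside its range is refused whole. The fingers move at their own pace and stop on an object; "force" is the grip in N (left out, the last holds). Time passes only in rows, so rows that repeat a pose let the fingers close. It gives the time, the measured TCP pose, the force, the opening and the grip force at its end, in the units of the state.
- bot.observe(): the state, without advancing time (a new reading comes with each control period).
- bot.grab_frame(name): name is "scene" or "top" or "wrist"; returns the picture (400x640x3 uint8, red, green, blue); there is no depth.
- bot.camera_params(name): a dict with "vertical_fov" (degrees; the focal length in pixels is half the picture's height over the tangent of half this angle, whatever the lens; pixels are square), "cx", "cy" (the principal point, pixels), "R" (3x3) and "t" (3): a world point X has camera coordinates R X + t. Camera axes: x right, y down, z forward; pixel columns grow to the right and rows downward; lengths in m; the calibration is good to about 2 mm. A picture is of the moment at which its call begins: read the wrist's pose just before it. camera_params takes no time and is no camera call; for the wrist camera it gives the pose at the moment of the call.
- bot.job_done(): hands the job in; it is judged then, once.
The state is a dict: "clock": time; "qpos": joint angles; "qd": joint speeds; "joint_efforts": joint torques, N m; "position": TCP position; "tool_rot": TCP orientation; "force": force on the tool from outside, world axes, zero at the start; "moment": the same for the moment, N m; "grip_width": finger opening in m; "finger_force": force on a finger pad.
Only numpy, scipy, OpenCV 4.12 (cv2) and the standard library are available. Lean on these libraries where they do the work, as an engineer would, in place of code of your own. Each camera call takes 0.05 s, during which the arm holds its last target. There are 200 camera calls.

## Working session

There is one attempt and no reset: what is moved stays moved. The work goes in short steps, Python scripts to look and compute and a tool call to move; the robot and the scene stay as the last step left them, time stands still between calls to the robot, and variables do not carry over. Pictures are saved under pics/ and viewed, at most 13 in all, crops included, and the job is handed in when it is done.

Besides the shell and the picture viewer there is one more tool, called after "Emit:" as a command line: name --argument value ..., lists and objects as JSON in quotes. move_arm: Moves the arm, as the interface text tells. Shifts and turns lie within -1 to 1; 1 stands for 1000 mm of shift or 2 pi rad of turn. Its arguments: {"type":"object","properties":{"moves":{"type":"array"},"force":{"type":"number"}},"required":["moves"]}

```bash
mkdir -p pics; python3 - <<'E'
from workcell import bot
import cv2,numpy as np
s=bot.observe();print({k:np.round(s[k],4).tolist() for k in('clock','position','tool_rot','force','grip_width')})
a=[bot.grab_frame(n) for n in('top','scene')]
for n,f in zip(('top','scene'),a):
    cv2.imwrite(f'pics/{n}.png',f[:,:,::-1]);c=bot.camera_params(n);print(n,c)
E
```

```text
{'clock': 0.0, 'position': [0.1737, -0.6, 0.2307], 'tool_rot': [-3.1405, 0.0001, 0.2817], 'force': [0.3419, -0.4247, -0.0688], 'grip_width': 0.0854}
top {'vertical_fov': 53.9631007984595, 'cx': 315.0567819216183, 'cy': 197.35950358007608, 'R': array([[ 0.00675091, -0.99990738, -0.01181766],
       [-0.99550391, -0.00560366, -0.09455453],
       [ 0.09447955,  0.01240285, -0.99544954]]), 't': array([0.02245382, 0.58897082, 0.88991436])}
scene {'vertical_fov': 45.317773333042524, 'cx': 320.94576290262813, 'cy': 200.95438113825577, 'R': array([[ 0.63752081, -0.76997665, -0.02651729],
       [-0.37024515, -0.27600655, -0.88698304],
       [ 0.67563729,  0.57528805, -0.46104004]]), 't': array([-0.36254747,  0.32186087,  0.58248603])}
```

View pics/top.png

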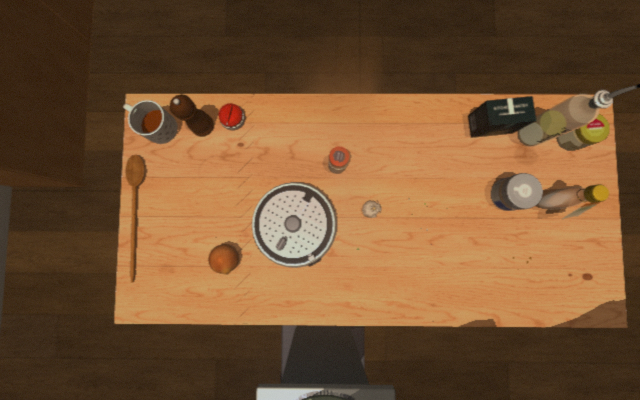

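View pics/scene.png

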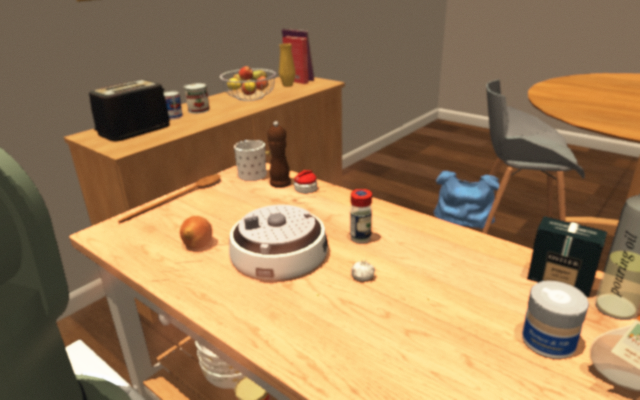

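The top view shows the hub at about (293,224), tab (282,243), notch (308,197) and key post (311,259). The onion is at (224,259), garlic (372,209) and jar (340,158). Next I'll measure these from an enlarged crop.

```bash
cat > h.py <<'E'
import numpy as np,cv2
from workcell import bot
from scipy.spatial.transform import Rotation as Ro
def ray(c,u,v,z):
    f=200/np.tan(np.radians(c['vertical_fov'])/2)
    d=c['R'].T@np.array([(u-c['cx'])/f,(v-c['cy'])/f,1]);o=-c['R'].T@c['t']
    return (o+d*(z-o[2])/d[2])
def rel(tgt,yaw):  # row numbers for a tool-down target
    s=bot.observe();R=Ro.from_euler('xyz',s['tool_rot'])
    T=Ro.from_euler('xyz',[np.pi,0,yaw])
    return np.round(R.inv().apply(np.array(tgt)-s['position']),4),np.round((R.inv()*T).as_rotvec()/2/np.pi,4)
E
python3 - <<'E'
from h import *
c=bot.camera_params('top')
im=cv2.imread('pics/top.png')
cv2.imwrite('pics/topc.png',cv2.resize(im[175:275,240:345],None,fx=5.5,fy=5.5,interpolation=cv2.INTER_CUBIC))
for n,p,z in(('hub',(293,224),.0865),('tab',(282,243),.0965),('notch',(308,197),.0725),('post',(311,259),.074),('onion',(224,259),.03),('garlic',(372,209),.02),('jar',(340,158),.109)):
    print(n,ray(c,*p,z).round(4))
E
```

```text
hub [0.5248 0.0729 0.0865]
tab [0.4838 0.0953 0.0965]
notch [0.5853 0.0412 0.0725]
post [0.449  0.0335 0.074 ]
onion [0.4448 0.2349 0.03  ]
garlic [ 0.5629 -0.1076  0.02  ]
jar [ 0.6664 -0.0279  0.109 ]
```

View pics/topc.png

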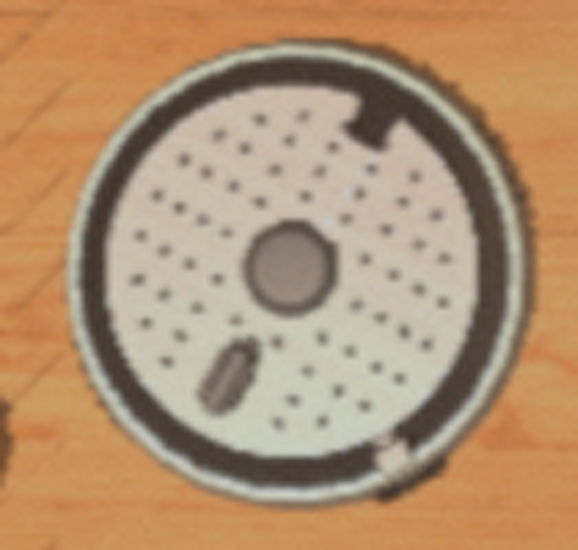

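```bash
python3 - <<'E'
from h import *
print(rel([.46,-.22,.231],np.radians(100)))
E
```

```text
(array([ 3.807e-01, -2.855e-01,  1.000e-04]), array([-1.000e-04, -1.000e-04, -2.329e-01]))
```

Emit:
move_arm --moves '[[[0,0.381,-0.285,0,0,0,-0.233],[0,0.381,-0.285,0,0,0,-0.233],[0,0.381,-0.285,0,0,0,-0.233],[0,0.381,-0.285,0,0,0,-0.233],[0,0.381,-0.285,0,0,0,-0.233]]]'

```text
clock: 0.6
position: [0.3252, -0.399, 0.2313]
tool_rot: [-3.141, 0.0, 1.038]
force: [1.1, -1.8, 0.3]
grip_width: 0.0125
finger_force: 0.0
```

```bash
python3 - <<'E'
from h import *
print(bot.observe()['position'],rel([.46,.058,.231],np.radians(151)), rel([.46,-.22,.231],np.radians(120)))
E
```

```text
[ 0.32516499 -0.39903495  0.23126842] (array([ 4.622e-01, -1.161e-01,  2.000e-04]), array([-0.    ,  0.    , -0.2543])) (array([2.227e-01, 2.520e-02, 2.000e-04]), array([-0.    ,  0.    , -0.1682]))
```

Emit:
move_arm --moves '[[[0,0.462,-0.116,0,0,0,-0.254],[0,0.462,-0.116,0,0,0,-0.254],[0,0.462,-0.116,0,0,0,-0.254],[0,0.462,-0.116,0,0,0,-0.254],[0,0.462,-0.116,0,0,0,-0.254]]]'

```text
clock: 1.1
position: [0.3967, -0.1597, 0.2314]
tool_rot: [3.142, 0.0, 1.788]
force: [2.1, -0.2, -0.4]
grip_width: 0.0001
finger_force: 0.0
```

```bash
python3 - <<'E'
from h import *
print(rel([.46,.058,.231],np.radians(151)))
E
```

```text
(array([0.1989, 0.1087, 0.0003]), array([-0.000e+00,  1.000e-04, -1.349e-01]))
```

Emit:
move_arm --moves '[[[0,0.199,0.109,0,0,0,-0.135],[0,0.199,0.109,0,0,0,-0.135],[0,0.199,0.109,0,0,0,-0.135],[0,0.199,0.109,0,0,0,-0.135],[0,0.199,0.109,0,0,0,-0.135]]]'

```text
clock: 1.6
position: [0.4619, 0.0598, 0.2315]
tool_rot: [3.14, -0.0, 2.541]
force: [1.4, -1.2, 0.4]
grip_width: -0.0
finger_force: 0.0
```

```bash
python3 - <<'E'
from h import *
s=bot.observe();print(s['position'],s['tool_rot'],rel([.46,.058,.231],np.radians(151)))
c=bot.camera_params('wrist');cv2.imwrite('pics/w1.png',bot.grab_frame('wrist')[:,:,::-1])
import pickle;pickle.dump(c,open('w1.pkl','wb'))
E
```

```text
[0.46194364 0.05977972 0.23149309] [ 3.14023793e+00 -1.82455566e-04  2.54099989e+00] (array([ 0.0006, -0.0026,  0.0005]), array([ 0.0002, -0.    , -0.015 ]))
```

View pics/w1.png

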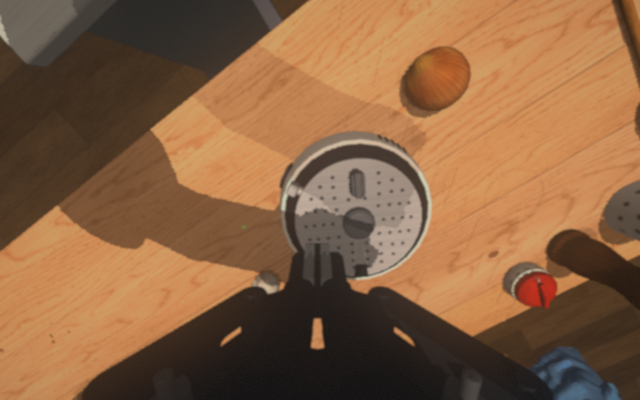

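```bash
python3 - <<'E'
from h import *
import pickle;c=pickle.load(open('w1.pkl','rb'))
for n,p,z in(('hub',(358,222),.0865),('tab',(357,182),.0965),('notch',(362,270),.0725),('post',(292,189),.074)):
    print(n,ray(c,*p,z).round(4))
t=bot.camera_params('top')
for n,p,z in(('hub',(292.6,223.4),.0865),('tab',(281.7,243.2),.0965),('notch',(308.1,197.6),.0725),('post',(311.2,257.8),.074)):
    print(n,ray(t,*p,z).round(4))
A=np.array([.525,.073])
def P(phi,r,tg,z):
    a=np.radians(phi);e=np.array([np.cos(a),np.sin(a)]);n=np.array([-e[1],e[0]])
    return [*(A+r*e+tg*n),z]
print(P(151,.05,.042,.12),rel(P(151,.05,.042,.081),np.radians(151)))
E
```

```text
hub [0.5193 0.0749 0.0865]
tab [0.4762 0.0985 0.0965]
notch [0.5837 0.0434 0.0725]
post [0.4484 0.0332 0.074 ]
hub [0.5261 0.0738 0.0865]
tab [0.4834 0.096  0.0965]
notch [0.584  0.041  0.0725]
post [0.4516 0.0331 0.074 ]
[np.float64(0.4609070105926841), np.float64(0.06050645331246224), 0.12] (array([ 0.0002, -0.0031,  0.1506]), array([ 0.0005, -0.0001, -0.013 ]))
```

Emit:
move_arm --moves '[[[0,0,-0.003,0.05,0,0,-0.013],[0,0,-0.003,0.1,0,0,-0.013],[0,0,-0.003,0.135,0,0,-0.013],[0,0,-0.003,0.15,0,0,-0.013],[0,0,-0.003,0.15,0,0,-0.013]]]'

```text
clock: 2.15
position: [0.4585, 0.0534, 0.0795]
tool_rot: [-3.14, -0.003, 2.614]
force: [0.5, 0.0, 1.1]
grip_width: -0.0002
finger_force: 0.0
```

```bash
cat >> h.py <<'E'
A=np.array([.524,.0742])
def P(phi,r,tg,z):
    a=np.radians(phi);e=np.array([np.cos(a),np.sin(a)]);n=np.array([-e[1],e[0]])
    return [*(A+r*e+tg*n),z]
def arc(phis,tg,z,r=.05):
    for p in phis:
        a,b=rel(P(p,r,tg,z),np.radians(p));print(p,a.round(3),b.round(3))
E
python3 - <<'E'
from h import *
s=bot.observe();print(s['position'],s['tool_rot'],s['force'],s['moment'])
arc([151,147,141,135,129],.0215,.081)
E
```

```text
[0.45850347 0.05339848 0.07945173] [-3.13953172 -0.00327008  2.61384287] [0.50594907 0.02947752 1.11095808] [ 0.03127219 -0.00081762  0.05180395]
151 [ 0.003  0.028 -0.002] [-0.    -0.    -0.003]
147 [ 0.005  0.032 -0.002] [-0.    -0.     0.008]
141 [ 0.007  0.037 -0.002] [-0.    -0.     0.024]
135 [ 0.008  0.043 -0.002] [-0.    -0.     0.041]
129 [ 0.008  0.049 -0.002] [-0.    -0.     0.058]
```

Emit:
move_arm --moves '[[[0,0.003,0.015,-0.001,0,0,-0.003],[0,0.003,0.028,-0.001,0,0,-0.003],[0,0.005,0.032,-0.001,0,0,0.008],[0,0.007,0.037,-0.001,0,0,0.024],[0,0.008,0.043,-0.001,0,0,0.041]]]'

```text
clock: 2.65
position: [0.4756, 0.0958, 0.0834]
tool_rot: [3.14, 0.001, 2.352]
force: [0.2, -0.9, 0.2]
grip_width: 0.0003
finger_force: 0.5
```

```bash
python3 - <<'E'
from h import *
s=bot.observe();print(s['position'],s['tool_rot'],s['force'],s['moment'])
t=bot.camera_params('top');im=bot.grab_frame('top')[:,:,::-1]
cv2.imwrite('pics/t2.png',cv2.resize(im[175:275,240:345],None,fx=5.5,fy=5.5,interpolation=cv2.INTER_CUBIC))
arc([135,128,120,112,104,96],.0215,.08)
E
```

```text
[0.47558202 0.09575844 0.0834306 ] [3.13998471e+00 8.68911872e-04 2.35187421e+00] [ 0.22168624 -0.94230951  0.21780074] [-0.23866062  0.0418182  -0.00799132]
135 [-0.    -0.004  0.004] [ 0.     0.    -0.002]
128 [0.002 0.003 0.004] [0.    0.    0.018]
120 [0.004 0.01  0.004] [0.   0.   0.04]
112 [0.005 0.018 0.004] [0.    0.    0.062]
104 [0.004 0.025 0.004] [ 0.    -0.     0.084]
96 [0.003 0.033 0.004] [ 0.    -0.     0.107]
```

View pics/t2.png

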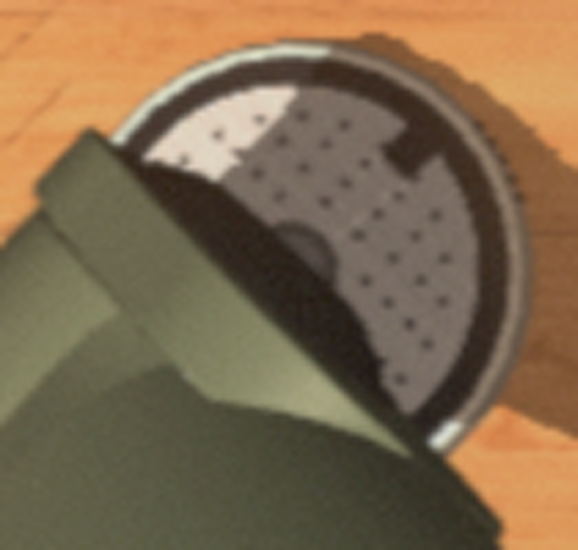

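The disc is turning: the notch has moved from (375,125) to (413,150) in the crop, about 12°. I'll keep following the arc.

Emit:
move_arm --moves '[[[0,0.002,0.003,0.001,0,0,0.018],[0,0.004,0.01,0.001,0,0,0.04],[0,0.005,0.018,0.001,0,0,0.062],[0,0.004,0.025,0.001,0,0,0.084],[0,0.003,0.033,0.001,0,0,0.107]]]'

```text
clock: 3.2
position: [0.4965, 0.1212, 0.0822]
tool_rot: [3.14, -0.001, 1.681]
force: [-1.0, 0.8, 0.4]
grip_width: -0.0
finger_force: 0.5
```

```bash
python3 - <<'E'
from h import *
s=bot.observe();print(s['position'],s['tool_rot'],s['force'],s['moment'])
arc([96,88,80,72,64,56],.0215,.082)
E
```

```text
[0.49650814 0.12118744 0.08220965] [ 3.14044964e+00 -6.57060210e-04  1.68074867e+00] [-1.02672652  0.77600314  0.37382049] [-0.13230688  0.15820147  0.02707269]
96 [0.    0.001 0.   ] [ 0.    -0.     0.001]
88 [0.003 0.008 0.   ] [ 0.    -0.     0.023]
80 [0.004 0.016 0.   ] [ 0.    -0.     0.045]
72 [0.005 0.023 0.   ] [ 0.    -0.     0.068]
64 [0.004 0.031 0.   ] [ 0.   -0.    0.09]
56 [0.002 0.038 0.   ] [ 0.    -0.     0.112]
```

Emit:
move_arm --moves '[[[0,0.003,0.008,0,0,0,0.023],[0,0.004,0.016,0,0,0,0.045],[0,0.005,0.023,0,0,0,0.068],[0,0.004,0.031,0,0,0,0.09],[0,0.002,0.038,0,0,0,0.112]]]'

```text
clock: 3.7
position: [0.5343, 0.1279, 0.0823]
tool_rot: [3.141, -0.002, 0.978]
force: [-1.0, 2.4, 0.2]
grip_width: -0.0004
finger_force: 0.6
```

```bash
python3 - <<'E'
from h import *
s=bot.observe();print(s['position'],s['tool_rot'],s['force'],s['moment'])
im=bot.grab_frame('top')[:,:,::-1]
cv2.imwrite('pics/t3.png',cv2.resize(im[175:275,240:345],None,fx=5.5,fy=5.5,interpolation=cv2.INTER_CUBIC))
arc([56,51,46,42,38,36,34,32],.0215,.082)
E
```

```text
[0.53425292 0.12786212 0.08227416] [ 3.14142328e+00 -1.94665947e-03  9.77537286e-01] [-0.99591845  2.4221611   0.21614719] [0.28440964 0.12854265 0.02680657]
56 [-0.    -0.001  0.   ] [ 0.    -0.    -0.002]
51 [0.001 0.003 0.   ] [ 0.    -0.     0.012]
46 [0.003 0.008 0.   ] [ 0.    -0.     0.026]
42 [0.003 0.012 0.   ] [ 0.    -0.     0.037]
38 [0.004 0.016 0.   ] [ 0.    -0.     0.048]
36 [0.004 0.017 0.   ] [ 0.    -0.     0.054]
34 [0.004 0.019 0.   ] [ 0.   -0.    0.06]
32 [0.004 0.021 0.   ] [ 0.    -0.     0.065]
```

View pics/t3.png

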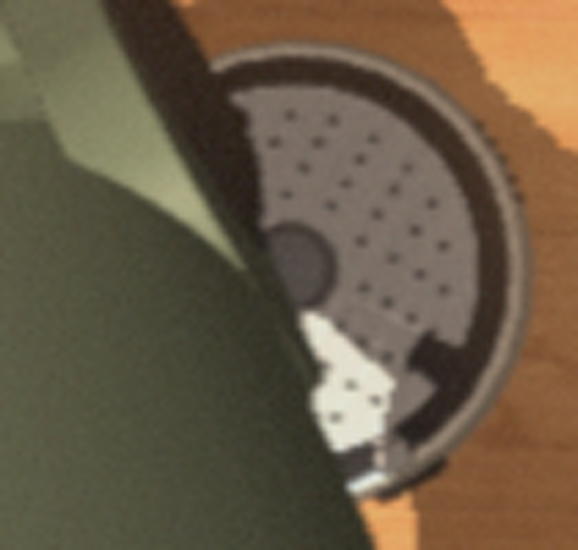

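Notch is now at about (437,358) in the crop and the post at (394,457), leaving about 29° to turn. I'll close most of that and measure again.

Emit:
move_arm --moves '[[[0,0.001,0.003,0,0,0,0.012],[0,0.003,0.008,0,0,0,0.026],[0,0.003,0.012,0,0,0,0.037],[0,0.004,0.017,0,0,0,0.054],[0,0.004,0.019,0,0,0,0.06]]]'

```text
clock: 4.25
position: [0.5519, 0.1199, 0.0819]
tool_rot: [-3.141, -0.001, 0.604]
force: [0.7, 0.5, 0.9]
grip_width: -0.0002
finger_force: 0.5
```

```bash
python3 - <<'E'
from h import *
s=bot.observe();print(s['position'],s['tool_rot'],s['force'],s['moment'])
a=[]
for n in('top','scene'):
    im=bot.grab_frame(n)[:,:,::-1]
    r=im[175:275,240:345] if n=='top' else im[190:290,220:335]
    a.append(cv2.resize(r,(395,395*100//r.shape[1]),interpolation=cv2.INTER_CUBIC)[:340])
    if n=='top': cv2.imwrite('pics/t4raw.png',im)
    else: cv2.imwrite('pics/s4raw.png',im)
h=min(x.shape[0] for x in a);cv2.imwrite('pics/t4.png',np.hstack([x[:h] for x in a]))
arc([36,34,32,30,28],.0215,.082)
E
```

```text
[0.55188138 0.11985086 0.08194273] [-3.14137835e+00 -1.21962179e-03  6.04042818e-01] [0.65300815 0.46847813 0.85651289] [ 0.27243497  0.00110059 -0.02501857]
36 [ 0.001 -0.001 -0.   ] [-0.    -0.    -0.004]
34 [ 0.002  0.001 -0.   ] [-0.    -0.     0.002]
32 [ 0.002  0.002 -0.   ] [-0.    -0.     0.008]
30 [ 0.003  0.004 -0.   ] [-0.    -0.     0.013]
28 [ 0.004  0.006 -0.   ] [-0.    -0.     0.019]
```

View pics/t4.png

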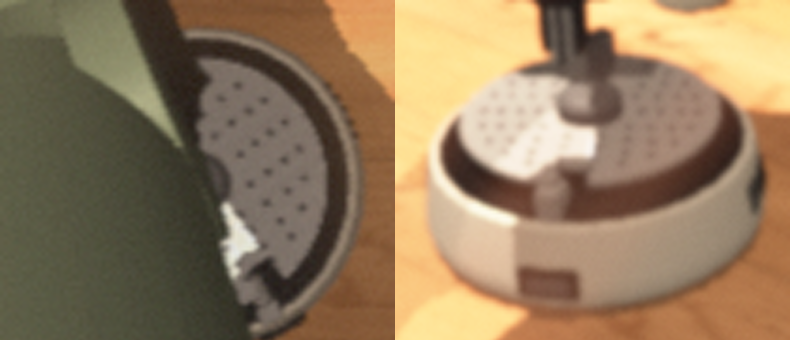

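Emit:
move_arm --moves '[[[0,0.002,0.002,0,0,0,0.008],[0,0.003,0.003,0,0,0,0.012],[0,0.003,0.004,0,0,0,0.013],[0,0.003,0.004,0,0,0,0.013],[0,0.001,-0.01,0,0,0,0.013]]]'

```text
clock: 4.85
position: [0.547, 0.1269, 0.0813]
tool_rot: [3.141, -0.0, 0.52]
force: [0.9, -0.1, -0.6]
grip_width: -0.0005
finger_force: 0.0
```

```bash
python3 - <<'E'
from h import *
s=bot.observe();print(s['position'],s['tool_rot'],s['force'])
R=Ro.from_euler('xyz',s['tool_rot']);print(R.inv().apply([-.05,.13,.13]))
E
```

```text
[0.54696459 0.1268692  0.0812946 ] [ 3.14085989e+00 -2.95672807e-04  5.20364358e-01] [ 0.87865745 -0.06105293 -0.63697712]
[ 0.02129205 -0.13755747 -0.13009454]
```

Emit:
move_arm --moves '[[[0,0,-0.01,-0.04,0,0,0],[0,0.005,-0.04,-0.08,0,0,0],[0,0.01,-0.09,-0.11,0,0,0],[0,0.02,-0.14,-0.12,0,0,0],[0,0.02,-0.16,-0.12,0,0,0]]]'

```text
clock: 5.35
position: [0.4823, 0.2809, 0.2032]
tool_rot: [-3.14, -0.003, 0.525]
force: [0.0, -0.5, -0.7]
grip_width: 0.0001
finger_force: 0.0
```

```bash
python3 - <<'E'
from h import *
s=bot.observe();print(s['position'],s['tool_rot'],s['force'])
im=bot.grab_frame('top')[:,:,::-1]; sc=bot.grab_frame('scene')[:,:,::-1]
k=dict(interpolation=cv2.INTER_CUBIC)
cv2.imwrite('pics/t5.png',np.hstack([cv2.resize(im[180:270,250:340],(400,400),**k),cv2.resize(sc[200:280,230:330],(400,320),**k).copy() if 0 else cv2.resize(sc[195:275,235:315],(400,400),**k)]))
E
```

```text
[0.48234588 0.28093139 0.20316776] [-3.14025850e+00 -3.00694931e-03  5.25187288e-01] [ 0.01724386 -0.49696761 -0.66120091]
```

View pics/t5.png

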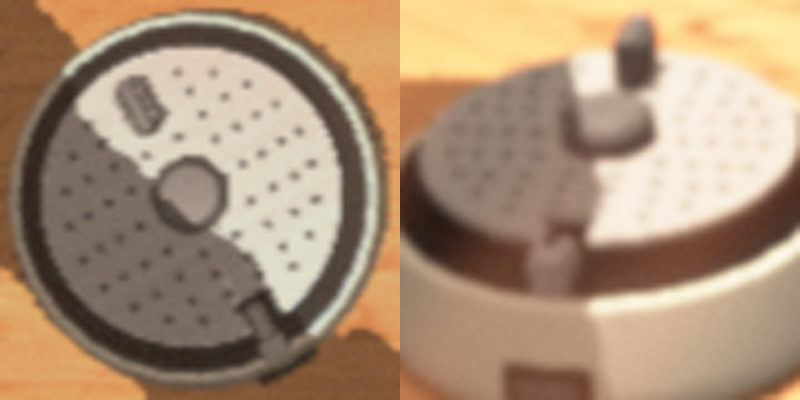

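```bash
python3 - <<'E'
from h import *
t=bot.camera_params('top');q={}
for n,p,z in(('hub',(192,195),.0865),('tab',(141,105),.0965),('notchin',(255,296),.0725),('post',(275,350),.074)):
    q[n]=ray(t,250+(p[0]+.5)/4.444-.5,180+(p[1]+.5)/4.444-.5,z)[:2];d=q[n]-q['hub']
    print(n,q[n].round(4),np.degrees(np.arctan2(d[1],d[0])).round(1),np.hypot(*d).round(4))
# post colour centroid aid: key tab line through axis
d=q['tab']-q['post'];print(np.degrees(np.arctan2(d[1],d[0])))
im=cv2.imread('pics/t5.png');print(im.shape)
cv2.imwrite('pics/t6.png',cv2.resize(im[250:390,200:340],(560,560),interpolation=cv2.INTER_CUBIC))
E
```

```text
hub [0.5259 0.0734] 0.0 0.0
tab [0.5691 0.098 ] 29.7 0.0498
notchin [0.4766 0.0425] -148.0 0.0581
post [0.4504 0.0324] -151.5 0.0859
28.91321160766339
(400, 800, 3)
```

View pics/t6.png

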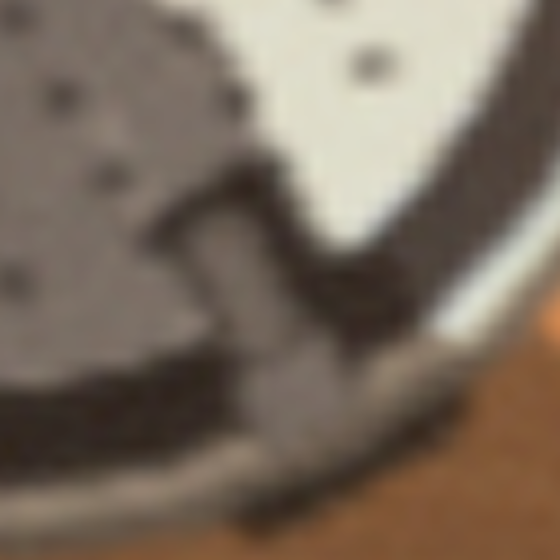

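Clear view. The key rib shows inside the notch, about 2–3 mm off towards clockwise, and the post is at (275,350) in that crop. A further push of about 2° clockwise should centre it.

```bash
python3 - <<'E'
from h import *
s=bot.observe();print(s['position'])
for tg,z in((.055,.2),(.045,.082),(.0215,.082)): print(rel(P(28,.05,tg,z),np.radians(28)))
E
```

```text
[0.48118331 0.28163919 0.20195757]
(array([-0.0155,  0.1478,  0.0017]), array([-0.0003, -0.0002,  0.0064]))
(array([-0.0161,  0.158 ,  0.1196]), array([-0.0003, -0.0002,  0.0064]))
(array([-0.017 ,  0.1815,  0.1196]), array([-0.0003, -0.0002,  0.0064]))
```

Emit:
move_arm --moves '[[[0,-0.006,0.05,0.0,0,0,0.006],[0,-0.012,0.1,0.01,0,0,0.006],[0,-0.016,0.15,0.045,0,0,0.006],[0,-0.016,0.158,0.09,0,0,0.006],[0,-0.016,0.158,0.12,0,0,0.006]]]'

```text
clock: 5.95
position: [0.5489, 0.1283, 0.0792]
tool_rot: [3.141, 0.001, 0.481]
force: [0.6, 0.4, -0.4]
grip_width: -0.0001
finger_force: 0.0
```

```bash
python3 - <<'E'
from h import *
s=bot.observe();print(s['position'],s['force'])
for tg,z in((.045,.082),(.0215,.082)): print(rel(P(28,.05,tg,z),np.radians(28)))
E
```

```text
[0.54889958 0.12833955 0.07924993] [ 0.55319682  0.38155515 -0.37161918]
(array([ 0.0025, -0.0089, -0.0028]), array([ 0.0002,  0.0002, -0.0013]))
(array([ 0.0027,  0.0146, -0.0027]), array([ 0.0002,  0.0002, -0.0013]))
```

Emit:
move_arm --moves '[[[0,0,0,-0.002,0,0,0],[0,0,0,-0.002,0,0,0]]]'

```text
clock: 6.15
position: [0.5487, 0.1321, 0.0841]
tool_rot: [-3.141, 0.001, 0.484]
force: [1.2, 0.3, -0.2]
grip_width: 0.0
finger_force: 0.0
```

```bash
python3 - <<'E'
from h import *
s=bot.observe();print(s['position'],s['force'])
for tg,z in((.045,.082),(.0215,.082)): print(rel(P(28,.05,tg,z),np.radians(28)))
E
```

```text
[0.54868155 0.13210867 0.08411474] [ 1.16667816  0.31246416 -0.15200677]
(array([ 0.001 , -0.0055,  0.0021]), array([-0.0001,  0.0001, -0.0007]))
(array([0.0011, 0.018 , 0.0021]), array([-0.0001,  0.0001, -0.0007]))
```

```bash
python3 - <<'E'
from h import *
p=[]
for i in range(12):
    bot.grab_frame('top');p.append(bot.observe()['position'])
p=np.array(p);m=p.mean(0);print(m,p.std(0))
a=np.radians(28);n=np.array([-np.sin(a),np.cos(a)]);e=np.array([np.cos(a),np.sin(a)])
print((m[:2]-A)@n,(m[:2]-A)@e)
E
```

```text
[0.5493676  0.13208383 0.08442847] [0.00025373 0.00033747 0.00070227]
0.03919902002465407 0.04957307318705282
```

Emit:
move_arm --moves '[[[0,0.001,0.012,0.001,0,0,0],[0,0.001,0.016,0.001,0,0,0],[0,0.001,0.0175,0.001,0,0,0],[0,0.001,0.0175,0.001,0,0,0],[0,0.001,0.0175,0.001,0,0,0]]]'

```text
clock: 7.25
position: [0.5579, 0.1166, 0.0823]
tool_rot: [-3.141, 0.0, 0.483]
force: [-0.2, -0.8, 0.3]
grip_width: 0.0001
finger_force: 0.0
```

Emit:
move_arm --moves '[[[0,0,-0.02,-0.01,0,0,0],[0,0.005,-0.06,-0.05,0,0,0],[0,0.01,-0.1,-0.09,0,0,0],[0,0.02,-0.14,-0.12,0,0,0],[0,0.02,-0.16,-0.12,0,0,0]]]'

```text
clock: 7.75
position: [0.5015, 0.2706, 0.2057]
tool_rot: [-3.141, -0.005, 0.485]
force: [1.0, 0.4, 1.3]
grip_width: -0.0001
finger_force: 0.0
```

```bash
python3 - <<'E'
from h import *
fs=[bot.grab_frame('top')[:,:,::-1].astype(float) for i in range(4)]
im=np.mean(fs,0).astype(np.uint8)
k=dict(interpolation=cv2.INTER_CUBIC)
cv2.imwrite('pics/t7.png',np.hstack([cv2.resize(im[180:270,250:340],(400,400),**k),cv2.resize(im[234:266,298:322],(300,400),**k)]))
s=bot.observe();print(s['position'],s['tool_rot'])
E
```

```text
[0.50096472 0.26794615 0.20231553] [ 3.14148297e+00 -6.64794684e-05  4.85005364e-01]
```

View pics/t7.png

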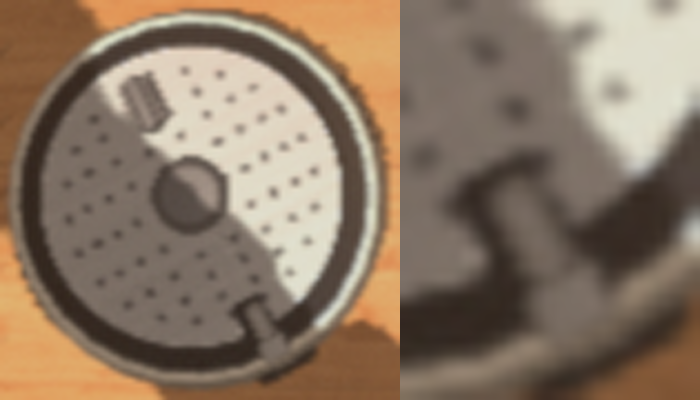

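The notch is now centred on the key to within about 1 mm; its inner corners are at (455,200) and (545,155) with the key between them. Next I'll press the hub.

```bash
python3 - <<'E'
from h import *
print(bot.observe()['position'])
for z in(.2,.1): print(rel([.5245,.074,z],np.radians(28)))
E
```

```text
[0.50096472 0.26794615 0.20231553]
(array([-0.0696,  0.1826,  0.0023]), array([ 0.    , -0.    , -0.0006]))
(array([-0.0696,  0.1825,  0.1023]), array([ 0.    , -0.    , -0.0006]))
```

Emit:
move_arm --moves '[[[0,-0.018,0.046,0,0,0,0],[0,-0.036,0.092,0,0,0,0],[0,-0.053,0.138,0,0,0,0],[0,-0.0695,0.1825,0.01,0,0,0],[0,-0.0695,0.1825,0.05,0,0,0]]]'

```text
clock: 8.45
position: [0.5271, 0.0655, 0.1541]
tool_rot: [3.137, -0.004, 0.474]
force: [1.8, 1.4, -0.5]
grip_width: -0.0002
finger_force: 0.0
```

```bash
python3 - <<'E'
from h import *
p=[]
for i in range(6):
    bot.grab_frame('top');p.append(bot.observe()['position'])
m=np.mean(p[2:],0);s=bot.observe();print(m,s['clock'],s['force'])
R=Ro.from_euler('xyz',s['tool_rot']);print(R.inv().apply(np.array([.5245,.074,.09])-m))
E
```

```text
[0.52436663 0.07370071 0.15241583] 8.75 [0.31716745 0.39820985 0.46186568]
[ 0.00019442 -0.00020491  0.06241605]
```

Well centred over the hub. Descend, then press gently.

Emit:
move_arm --moves '[[[0,0,0,0.03,0,0,0],[0,0,0,0.055,0,0,0],[0,0,0,0.062,0,0,0],[0,0,0,0.066,0,0,0],[0,0,0,0.068,0,0,0]]]'

```text
clock: 9.25
position: [0.5251, 0.0742, 0.0853]
tool_rot: [3.141, -0.001, 0.484]
force: [-1.9, 0.4, 4.7]
grip_width: -0.0002
finger_force: 1.6
```

Emit:
move_arm --moves '[[[0,0,0,0.002,0,0,0],[0,0,0,0.004,0,0,0],[0,0,0,0.006,0,0,0],[0,0,0,0.008,0,0,0],[0,0,0,0.008,0,0,0]]]'

```text
clock: 9.75
position: [0.5248, 0.0736, 0.0762]
tool_rot: [3.141, -0.0, 0.483]
force: [0.8, -0.7, 0.2]
grip_width: -0.0001
finger_force: 0.2
```

Emit:
move_arm --moves '[[[0,0,0,0.002,0,0,0],[0,0,0,0.003,0,0,0],[0,0,0,0.004,0,0,0],[0,0,0,0.004,0,0,0]]]'

```text
clock: 10.15
position: [0.5253, 0.0735, 0.0748]
tool_rot: [3.141, -0.002, 0.483]
force: [-15.9, -1.0, 61.0]
grip_width: 0.0001
finger_force: 30.1
```

Hard stop felt at about 61 N with z ≈ 0.075, so the disc is home. Retreating straight up, then clear.

Emit:
move_arm --moves '[[[0,0,0,-0.01,0,0,0],[0,0,0,-0.05,0,0,0],[0,0,0,-0.1,0,0,0],[0,0.0,-0.05,-0.13,0,0,0],[0,0.02,-0.1,-0.13,0,0,0]]]'

```text
clock: 10.65
position: [0.4979, 0.16, 0.2049]
tool_rot: [3.14, -0.004, 0.479]
force: [1.4, 0.8, -0.4]
grip_width: 0.0
finger_force: 0.0
```

Emit:
move_arm --moves '[[[0,0.02,-0.05,0,0,0,0],[0,0.04,-0.09,0,0,0,0],[0,0.04,-0.09,0,0,0,0],[0,0.04,-0.09,0,0,0,0]]]'

```text
clock: 11.05
position: [0.4905, 0.2598, 0.2011]
tool_rot: [3.141, 0.001, 0.485]
force: [0.7, -1.3, 0.2]
grip_width: -0.0001
finger_force: 0.0
```

```bash
python3 - <<'E'
from h import *
im=bot.grab_frame('top')[:,:,::-1];sc=bot.grab_frame('scene')[:,:,::-1]
k=dict(interpolation=cv2.INTER_CUBIC)
cv2.imwrite('pics/t8.png',np.hstack([cv2.resize(im[140:290,200:390],(400,316),**k),cv2.resize(sc[175:285,180:380],(400,316),**k) if 0 else cv2.resize(sc[180:290,225:364],(400,316),**k)]))
s=bot.observe();print(s['clock'],s['position'],s['force'])
E
```

```text
11.15 [0.49115375 0.25795971 0.20133082] [ 0.30931948 -1.09661165  0.1022791 ]
```

View pics/t8.png

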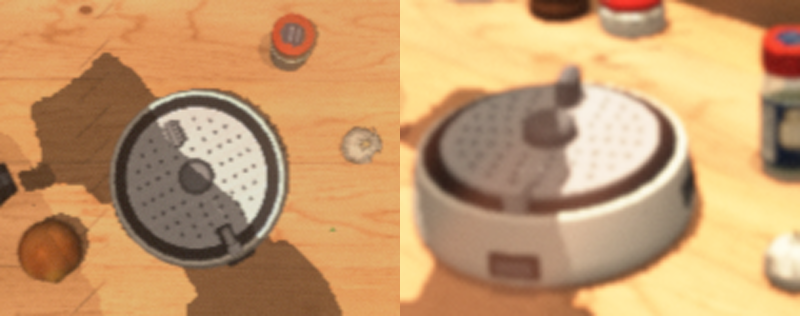

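The disc sits low in the base with the key at (230,240) standing in the notch. The onion, garlic and jar are where they were, and the arm is clear.

```bash
python3 -c "
from workcell import bot
print(bot.job_done())"
```

```text
the job is handed in; nothing more can be done
None
```

The notch is over the key and the disc was pressed down to a hard stop (fully home); the onion, garlic and jar are where they stood, and the job was handed in at about 11 s with the arm clear.

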